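Used glue bottle into the flap-top waste box

ROBOT

A 6-joint arm with a two-finger parallel gripper is mounted at the origin on a cart in front of the work surface, level with it; the furniture and walls round the work are solid. World frame = base frame: x ahead of the robot, y to its left, z up, the work surface at z = 0. Lengths are in m, angles in rad, forces in N, time in s.
With the tool pointing down it reaches from about 0.35 to 0.975 m from the base axis. Payload 17.4 kg.
Tool frame: the origin (TCP) lies at the very end of the fingers, on their centre line; the grasp point (between the pads) lies 19 mm behind it; x points along the fingers, z is the direction in which the jaws open and shut, and the axes are right-handed (so a half turn about x gives the same grasp; the last joint's range is limited). The gripper opens to 85 mm and grips with 20 to 120 N. Pads are 22 mm wide; open, the fingers measure 114 mm over their backs; the gripper's body (76 mm by 85 mm) begins 54 mm behind the grasp point. The pads swing forward as they close: fully open they stand 13 mm farther back than shut.
Start: joints at [-0.038, 0.116, 1.442, -0, 1.584, -0.038], TCP at [0.675, -0, 0.231] pointing down, gripper open.
Joint ranges: [-2.83, 2.83], [-0.83, 2.19], [0.07, 2.5], [-1.14, 4.28], [0.01, 3], [-2.97, 2.97]. Speed limits (rad/s): [1.89, 1.89, 2.22, 3.14, 3.14, 3.14].

INTERFACE

Orientations are given as a rotation vector (axis times angle).
In Python, from plant import bot gives the robot as it stands. The module is installed in compiled form; this text tells all that it offers.
- The arm moves only by the tool drive_tool, never from a script. Its argument "commands" is a list of rows, each a list of 5 numbers: the closure, from 0 (fully open) to 1 (shut), then the shift along the tool's x, y, z in mm, then the turn about the tool's x in rad. In form: [[hand, dx, dy, dz, spin], ...]. A call has 1 to 10 rows; each row is the pose to reach, as a shift and turn from the pose commanded when the call began, along the tool's axes at that moment; what a row does not reach only later rows make up. A row lasts 1/12 s, in which the tool goes at most 41.7 mm and 7.16 degrees, less where a joint would pass 70% of its speed; a pose out of reach is approached as far as the arm can. A call with a gripper value outside its range is refused whole. The fingers move at their own pace and stop on an object; the grip force is fixed at half the most. Time passes only in rows, so rows that repeat a pose let the fingers close. It gives the time, the measured TCP pose, the force and the opening at its end, in the units of the state.
- bot.read_state(): the state, without advancing time (a new reading comes with each control period).
- bot.capture(name): name is "scene" or "side" or "wrist"; returns the picture (420x560x3 uint8, red, green, blue); there is no depth.
- bot.get_calibration(name): a dict with "intrinsics" (3x3 intrinsics, pixels), "R" (3x3) and "t" (3): a world point X has camera coordinates R X + t. Camera axes: x right, y down, z forward; pixel columns grow to the right and rows downward; lengths in m; the calibration is good to about 2 mm. The wrist camera is an equidistant fisheye: a pixel r from the principal point sees the ray r / f radians off the axis. A picture is of the moment at which its call begins: read the wrist's pose just before it. get_calibration takes no time and is no camera call; for the wrist camera it gives the pose at the moment of the call.
- bot.sign_off(): hands the job in, once; it reports no verdict.
The state is a dict: "clock": time; "joint_pos": joint angles; "joint_velocities": joint speeds; "effort": joint torques, N m; "tcp_pos": TCP position; "tcp_rot": TCP orientation; "wrist_force": force on the tool from outside, world axes, zero at the start; "moment": the same for the moment, N m; "width": finger opening in m.
Only numpy, scipy, OpenCV 4.12 (cv2) and the standard library are available. Lean on these libraries where they do the work, as an engineer would, in place of code of your own. Each camera call takes 0.05 s, during which the arm holds its last target. There are 200 camera calls.

TASK

Throw away the used glue bottle, the tall slim white one: holding it upright, push it foot first down through the sprung flap in the top of the grey sheet-metal waste box, then let go so that it drops inside and the flap snaps shut behind it. Leave the short dark flux jar where it stands.

Things in the scene. Friction and masses are not known exactly. Their poses are not given: they have to be found in the camera images.
- bottle_middle (a point): Middle of the used glue bottle, on its axis, 43.5 mm above its foot; z runs from foot to cap. It stands upright on the worktop: round white body 32 mm across and 70 mm high, then a round screw cap 24 mm across up to 87 mm; about 0.12 kg, rigid; the same all round.
- mouth (a point): Centre of the mouth in the top face of the fixed grey sheet-metal waste box (140 x 160 x 175 mm high, this frame's x, y, z up; inside 132 x 152 mm, floor 168 mm below this point). The mouth is 62 mm along x and 110 mm along y, so fingers on either side of the bottle along y fit in too. An aluminium flap 2 mm below the top shuts it, hinged along the long edge at +x, swinging down into the box.
- flap (a joint): Flap angle, rad: 0 shut (level), grows as its free edge at -x swings down into the box, stop 1.45. A light spring shuts it (0.02 N m shut, 0.04 open; no latch): the bottle's foot pressed on its middle opens it with under 3 N. With the upright bottle's foot 45 to 60 mm below the mouth it stands about 1.2 rad open and leans on the bottle, which drops in when released.
- jar_middle (a point): Middle of the flux jar, a bystander to leave alone: short dark round jar, 36 mm across, 52 mm high, standing on the worktop; this point is on its axis 26 mm above its foot. A wire reel (54 mm across, 36 mm high) stands near too. Bottle, jar and reel swap places from start to start, their centres 75 mm or more apart.

How it is judged:
On the way:
1. the held bottle, upright within 25 degrees, has pushed the flap open past 0.6 rad, its middle under 35 mm above the mouth and within 30 mm of the mouth's centre sideways (value of joint flap above 0.6 rad and contact force between the fingers and glue_bottle above 0.5 N and horizontal distance between bottle_middle and mouth below 0.03 m and z of bottle_middle in the frame of mouth below 0.035 m and angle between bottle_middle's own z axis and vertical below 0.44 rad), for 0.1 s.
At the end, for the whole second after the job is handed in: The glue bottle lies or stands at rest inside the waste box (its middle at least 70 mm below the mouth and between the walls), the flap is shut to within 0.1 rad, and the flux jar is within 30 mm of where it stood (z of bottle_middle in the frame of mouth below -0.07 m and x of bottle_middle in the frame of mouth between -0.066 and 0.066 m and y of bottle_middle in the frame of mouth between -0.076 and 0.076 m and value of joint flap below 0.1 rad and linear speed of glue_bottle below 0.05 m/s and distance of jar_middle from where it was at the start of the episode below 0.03 m); the robot touches nothing.
It fails at once if the flux jar is moved more than 30 mm or knocked over (distance of jar_middle from where it was at the start of the episode above 0.03 m).
It also fails if it takes over 48 s, if anything falls off the work surface, if the arm or the gripper's body presses on something with over 40 N, if the wrist force passes 120 N, or if a joint passes its speed limit or range.

## Working session

There is one attempt and no reset: what is moved stays moved. The work goes in short steps, Python scripts to look and compute and a tool call to move; the robot and the scene stay as the last step left them, time stands still between calls to the robot, and variables do not carry over. Pictures are saved under pics/ and viewed, about 8 in all and at most 12, crops included, and the job is handed in when it is done.

Besides the shell and the picture viewer there is one more tool, called after "Call:" by a JSON object that holds its "method" and its "body", one argument or row to a line. drive_tool: Moves the arm, as the interface text tells. Its arguments: {"type":"object","properties":{"commands":{"type":"array"}},"required":["commands"]}

```bash
mkdir -p pics
python3 - <<'E'
from plant import bot
import cv2, numpy as np
s=bot.read_state(); print({k:np.round(s[k],3).tolist() for k in ('clock','tcp_pos','tcp_rot','width')})
for n in('scene','side'):
    c=bot.get_calibration(n); print(n,{k:np.round(v,3).tolist() for k,v in c.items()})
    cv2.imwrite(f'pics/{n}0.png',bot.capture(n)[:,:,::-1])
E
```

```text
{'clock': 0.0, 'tcp_pos': [0.675, -0.0, 0.231], 'tcp_rot': [0.0, 1.572, -0.0], 'width': 0.085}
scene {'intrinsics': [[422.032, 0.0, 276.55], [0.0, 422.032, 213.739], [0.0, 0.0, 1.0]], 'R': [[0.874, -0.486, 0.01], [-0.234, -0.439, -0.867], [0.426, 0.756, -0.498]], 't': [-0.437, 0.274, 0.736]}
side {'intrinsics': [[396.469, 0.0, 280.809], [0.0, 396.469, 208.043], [0.0, 0.0, 1.0]], 'R': [[-0.901, -0.433, -0.017], [-0.277, 0.606, -0.746], [0.333, -0.667, -0.666]], 't': [0.506, 0.211, 0.8]}
```

View pics/scene0.png

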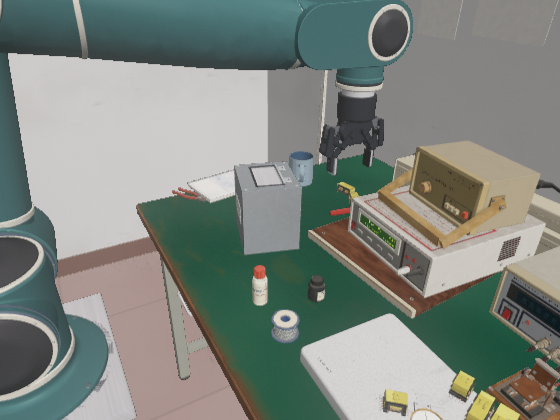

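View pics/side0.png

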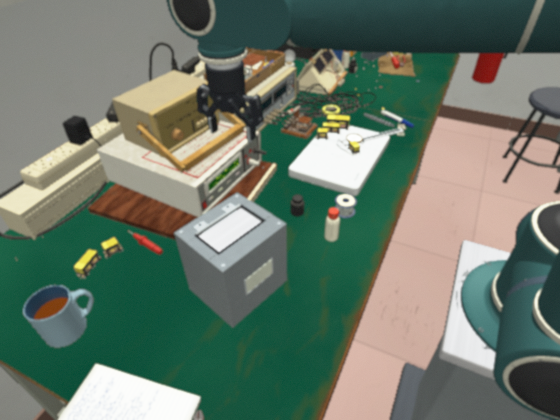

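The scene view shows the bottle (red cap) at about (260,286), the jar at (317,289), the reel at (286,326) and the box top at (268,176). In the side view they are at (332,225), (297,206), (346,206) and (230,230). I'll enlarge both for the edges.

```bash
cat > h.py <<'E'
import numpy as np, cv2
from plant import bot
def ray(n,uv):
    c=bot.get_calibration(n);K,R,t=[np.array(c[k]) for k in('intrinsics','R','t')]
    d=R.T@np.linalg.inv(K)@np.array([*uv,1.]);return -R.T@t,d/np.linalg.norm(d)
def plane(n,uv,z):
    o,d=ray(n,uv);return o+d*(z-o[2])/d[2]
def tri(a,b):
    (o1,d1),(o2,d2)=ray('scene',a),ray('side',b)
    s=np.linalg.lstsq(np.c_[d1,-d2],o2-o1,rcond=None)[0]
    p,q=o1+s[0]*d1,o2+s[1]*d2;return (p+q)/2,np.linalg.norm(p-q)
E
python3 - <<'E'
import cv2,numpy as np
from h import *
a=cv2.imread('pics/scene0.png');b=cv2.imread('pics/side0.png')
A=cv2.resize(a[150:200,225:325],None,fx=8,fy=8,interpolation=cv2.INTER_CUBIC)[:,:400*2]
B=cv2.resize(b[185:275,170:300],None,fx=6,fy=6,interpolation=cv2.INTER_CUBIC)
cv2.imwrite('pics/a.png',A);cv2.imwrite('pics/b.png',B)
P={}
for n,im,(u0,u1,v0,v1) in(('scene',a,(245,275,260,312)),('side',b,(318,343,202,245))):
    h=cv2.cvtColor(im,cv2.COLOR_BGR2HSV)[v0:v1,u0:u1].astype(int)
    red=((h[...,0]<8)|(h[...,0]>172))&(h[...,1]>150)&(h[...,2]>90)
    w=(h[...,1]<110)&(h[...,2]>110)
    m=red|w
    for k,x in(('red',red),('all',m)):
        v,u=np.nonzero(x);print(n,k,u.min()+u0,u.max()+u0,v.min()+v0,v.max()+v0,u.mean()+u0,v.mean()+v0)
        P[n,k]=(u.mean()+u0,v.mean()+v0)
for k in('red','all'):print(k,tri(P['scene',k],P['side',k]))
for nm,x,y in(('jar',(317,289),(297,206)),('reel',(286,326),(346,206))):print(nm,tri(x,y))
E
```

```text
scene red 254 264 268 278 258.4 273.4
scene all 252 267 268 305 259.560878243513 288.0738522954092
side red 329 338 208 217 332.9012345679012 212.60493827160494
side all 324 342 202 241 333.13461538461536 222.7596153846154
red (array([ 0.43991801, -0.03352921,  0.07569314]), np.float64(0.0043549974099532235))
all (array([ 0.43904456, -0.03795131,  0.04032203]), np.float64(0.0025527348686552203))
jar (array([ 0.55321054, -0.07889958,  0.02079837]), np.float64(0.002326433888242019))
reel (array([ 0.44142037, -0.13719878,  0.01607244]), np.float64(0.005088449662221861))
```

View pics/a.png

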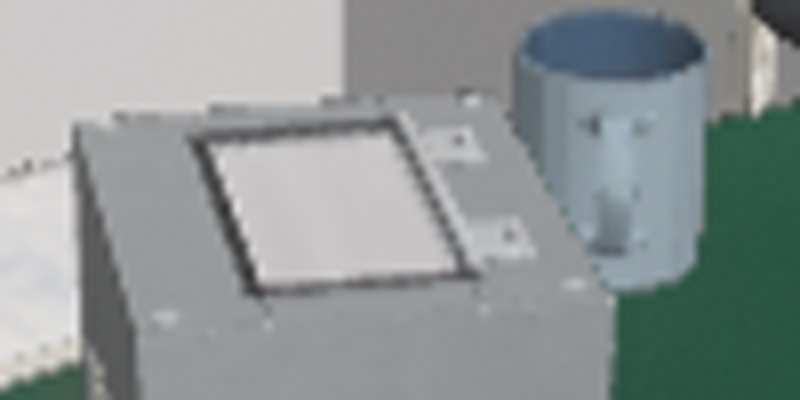

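View pics/b.png

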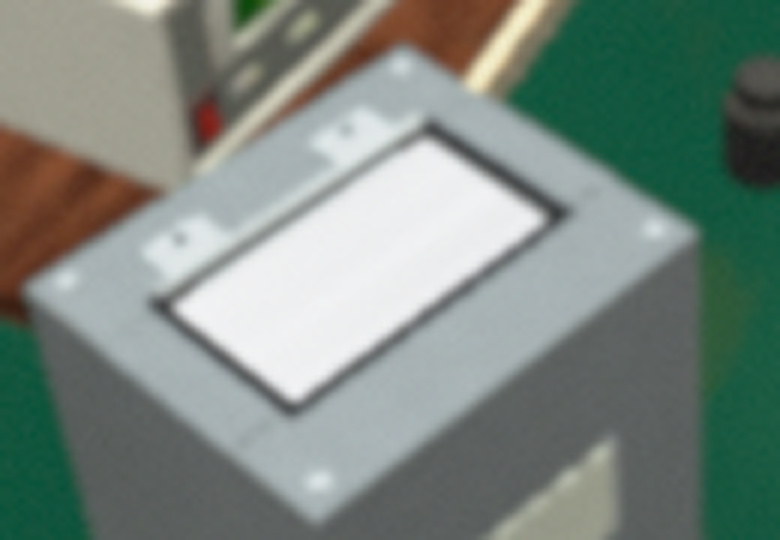

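The crops show the mouth outline, with the hinge plates on the +x side. Its corners are at scene-crop (193,135), (395,120), (475,275), (255,293) and side-crop (292,410), (157,302), (430,125), (567,213). I'll triangulate those.

Run:
```python
from h import *
S=lambda p:(p[0]/8+225-.4,p[1]/8+150-.4)
D=lambda p:(p[0]/6+170-.4,p[1]/6+185-.4)
for nm,L in(('mouth FL FR NR NL',[((193,135),(292,410)),((395,120),(157,302)),((475,275),(430,125)),((255,293),(567,213))]),
 ('box',[((75,125),(317,520)),((480,95),(28,290)),((610,295),(400,45)),((140,325),(697,235))])):
    Q=[]
    for a,b in L:
        p,e=tri(S(a),D(b));Q.append(p);print(p.round(4),round(e,4))
    Q=np.array(Q);print(nm,Q.mean(0).round(4))
    for src,f,i in(('scene',S,0),('side',D,1)):
        q=np.array([plane(src,f(l[i]),.175) for l in L]);print(src,q.mean(0).round(4))
        y=q[0]+q[1]-q[2]-q[3];x=q[1]+q[2]-q[0]-q[3];print(np.degrees(np.arctan2(-y[0],y[1])),np.degrees(np.arctan2(x[1],x[0])),np.linalg.norm(x)/2,np.linalg.norm(y)/2)
s=bot.read_state();from scipy.spatial.transform import Rotation as R
print(R.from_rotvec(s['tcp_rot']).as_matrix().round(3))
```

```text
[0.5578 0.2547 0.1759] 0.0002
[0.6199 0.2344 0.1761] 0.0009
[0.5864 0.1254 0.1744] 0.0022
[0.5243 0.1449 0.1747] 0.0012
mouth FL FR NR NL [0.5721 0.1899 0.1753]
scene [0.5732 0.191  0.175 ]
-17.04660499637724 -17.29630378538739 0.06574482673302419 0.11686839527720892
side [0.5717 0.19   0.175 ]
-18.031876889813446 -17.563946189293567 0.06465160270304192 0.1133919119610493
[0.5304 0.2852 0.1733] 0.0001
[0.6596 0.246  0.1738] 0.0019
[0.6151 0.0949 0.1753] 0.0
[0.4828 0.1376 0.1765] 0.0039
box [0.572  0.1909 0.1747]
scene [0.5718 0.1903 0.175 ]
-16.2196053767425 -18.46718754209461 0.1352884203295098 0.14926100754946578
side [0.5715 0.1911 0.175 ]
-17.126918567751293 -17.364280019628858 0.13840570617244463 0.1573375600093392
[[-0.001  0.     1.   ]
 [ 0.     1.    -0.   ]
 [-1.     0.    -0.001]]
```

The mouth is at (0.572, 0.190, 0.175) with yaw about -17.4°. The bottle is at (0.439, -0.037) and stands about 87 mm high. Next I move above it.

Call:
{"method": "drive_tool", "body": {
  "commands": [
    [0, 0, -8, -35, 0],
    [0, 0, -15, -75, 0],
    [0, 0, -22, -115, 0],
    [0, 0, -28, -155, 0],
    [0, 0, -33, -190, 0],
    [0, 20, -36, -220, 0],
    [0, 50, -37, -236, 0],
    [0, 80, -37, -236, 0],
    [0, 80, -37, -236, 0],
    [0, 80, -37, -236, 0]
  ]
}}

```text
clock: 0.93
tcp_pos: [0.4386, -0.0369, 0.151]
tcp_rot: [0.0, 1.573, 0.0]
wrist_force: [0.3, 0.3, 1.3]
width: 0.0855
```

Run:
```python
from h import *
s=bot.read_state();print(s['clock'],s['tcp_pos'],s['tcp_rot'],s['width'])
c=bot.get_calibration('wrist');im=bot.capture('wrist');cv2.imwrite('pics/w1.png',im[:,:,::-1])
h=cv2.cvtColor(im,cv2.COLOR_RGB2HSV).astype(int)
red=(((h[...,0]<8)|(h[...,0]>172))&(h[...,1]>150)&(h[...,2]>90)).astype(np.uint8)
n,l,st,ce=cv2.connectedComponentsWithStats(red);K,R,t=[np.array(c[k]) for k in('intrinsics','R','t')]
print(K.round(1).tolist())
for i in range(1,n):
    if st[i,4]<100: continue
    d=(ce[i]-K[:2,2]);r=np.hypot(*d);th=r/K[0,0];v=R.T@np.array([*(d/r*np.sin(th)),np.cos(th)]);o=-R.T@t
    print(st[i],ce[i].round(1),[(o+v*(z-o[2])/v[2]).round(4).tolist() for z in(.08,.087)])
```

```text
0.9333 [ 0.43857189 -0.0369476   0.15102851] [3.08022062e-04 1.57261845e+00 1.66533146e-04] 0.08549165057131691
[[325.2, 0.0, 282.0], [0.0, 325.2, 203.3], [0.0, 0.0, 1.0]]
[ 270  190   34   38 1010] [286.1 208.7] [[0.441, -0.0321, 0.08], [0.441, -0.0298, 0.087]]
```

View pics/w1.png

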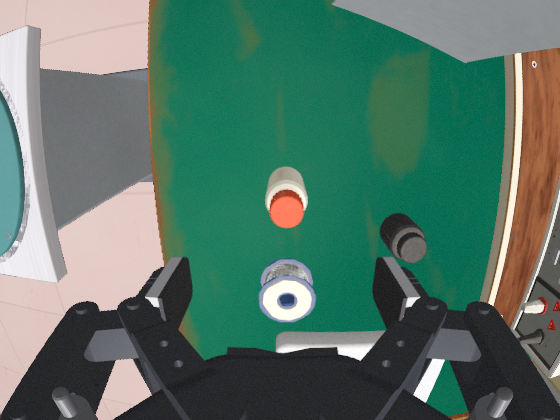

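The wrist view has the bottle cap at (286,209), with the reel and jar clear of the jaws. The cap lies at about (0.441, -0.032). I shift 4 mm, go down and grip.

Call:
{"method": "drive_tool", "body": {
  "commands": [
    [0, 20, 4, 2, 0],
    [0, 50, 4, 2, 0],
    [0, 80, 4, 2, 0],
    [0, 105, 4, 2, 0],
    [0, 113, 4, 2, 0],
    [0.3, 113, 4, 2, 0],
    [1, 113, 4, 2, 0],
    [1, 113, 4, 2, 0],
    [1, 113, 4, 2, 0],
    [1, 113, 4, 2, 0]
  ]
}}

```text
clock: 1.82
tcp_pos: [0.4419, -0.0331, 0.0401]
tcp_rot: [-0.0, 1.568, -0.0]
wrist_force: [-2.0, 0.7, 7.8]
width: 0.0304
```

Call:
{"method": "drive_tool", "body": {
  "commands": [
    [1, 0, 0, 0, 0],
    [1, 0, 0, 0, 0],
    [1, 0, 0, 0, 0],
    [1, 0, 0, 0, 0]
  ]
}}

```text
clock: 2.15
tcp_pos: [0.4419, -0.0331, 0.0401]
tcp_rot: [-0.0, 1.568, -0.0]
wrist_force: [-2.3, 0.5, 9.1]
width: 0.0305
```

Call:
{"method": "drive_tool", "body": {
  "commands": [
    [1, -20, 0, 0, 0],
    [1, -50, 0, 0, 0],
    [1, -80, 0, 0, -0.1],
    [1, -110, 0, 0, -0.2],
    [1, -140, 0, 0, -0.3],
    [1, -170, 0, 0, -0.4],
    [1, -195, 0, 0, -0.5],
    [1, -215, 0, 0, -0.6],
    [1, -230, 0, 0, -0.7],
    [1, -235, 0, 0, -0.8]
  ]
}}

```text
clock: 2.98
tcp_pos: [0.4413, -0.033, 0.2768]
tcp_rot: [-0.63, 1.474, 0.627]
wrist_force: [-0.2, -0.1, -1.5]
width: 0.0304
```

Call:
{"method": "drive_tool", "body": {
  "commands": [
    [1, 0, 0, 0, -0.1],
    [1, 0, 0, 0, -0.2],
    [1, 0, 0, 0, -0.3],
    [1, 0, 0, 0, -0.4],
    [1, 0, 0, 0, -0.46],
    [1, 0, 0, 0, -0.467],
    [1, 0, 0, 0, -0.467]
  ]
}}

```text
clock: 3.57
tcp_pos: [0.4409, -0.033, 0.2738]
tcp_rot: [-0.982, 1.338, 0.981]
wrist_force: [-0.4, 1.0, -1.3]
width: 0.0302
```

Run:
```python
from h import *
from scipy.spatial.transform import Rotation as Ro
s=bot.read_state();M=Ro.from_rotvec(s['tcp_rot']).as_matrix();print(s['tcp_pos'],s['width'],s['wrist_force'],s['joint_pos']);print(M.round(3))
print('shift tool', (M.T@(np.array([.572,.190,s['tcp_pos'][2]])-s['tcp_pos'])*1000).round(1))
a=bot.capture('scene')[:,:,::-1];b=bot.capture('side')[:,:,::-1]
cv2.imwrite('pics/s2.png',a);cv2.imwrite('pics/both2.png',np.hstack([cv2.resize(a[60:340,160:360],None,fx=2,fy=2),cv2.resize(b[60:340,180:380],None,fx=2,fy=2)]))
```

```text
[ 0.4409435  -0.03299298  0.27382183] 0.030156491527893462 [-0.35501137  1.03938522 -1.34437501] [-1.32395089e-01 -4.12627127e-01  1.84526304e+00  1.43425634e-05
  1.70830794e+00 -1.39786237e+00]
[[ 0.001 -0.954  0.301]
 [-0.     0.301  0.954]
 [-1.    -0.001  0.   ]]
shift tool [ 1.000e-01 -5.800e+01  2.521e+02]
```

View pics/both2.png

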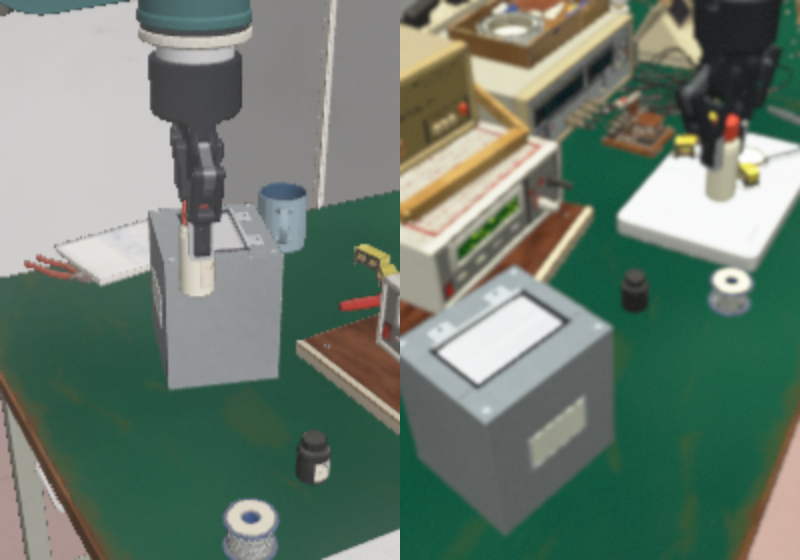

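Both views show the bottle upright but offset from the fingers towards the box's -x. I'll triangulate its foot and cap to get the offset.

Run:
```python
from h import *
from scipy.spatial.transform import Rotation as Ro
s=bot.read_state();M=Ro.from_rotvec(s['tcp_rot']).as_matrix()
S=lambda u,v:(u/2+160,v/2+60); D=lambda u,v:((u-400)/2+180,v/2+60)
for nm,a,b in(('foot',(197,289),(721,197)),('body top',(199,227),(724,142))):
    p,e=tri(S(*a),D(*b));print(nm,p.round(4),e.round(4),(M.T@(p-s['tcp_pos'])*1000).round(1))
```

```text
foot [ 0.4385 -0.032   0.2321] 0.0053 [41.5  2.7  0.2]
body top [ 0.441  -0.0334  0.295 ] 0.0046 [-21.4  -0.2  -0.4]
```

The foot is 57 mm above mouth height and offset only about 2 mm, which is well within the margin. I carry it over the mouth.

Call:
{"method": "drive_tool", "body": {
  "commands": [
    [1, 0, -3, 15, 0],
    [1, 0, -10, 42, 0],
    [1, 0, -18, 77, 0],
    [1, 0, -26, 112, 0],
    [1, 0, -34, 147, 0],
    [1, 0, -43, 182, 0],
    [1, 0, -51, 217, 0],
    [1, 0, -57, 240, 0],
    [1, 0, -60, 252, 0],
    [1, 0, -60, 252, 0]
  ]
}}

```text
clock: 4.5
tcp_pos: [0.5742, 0.1912, 0.2725]
tcp_rot: [-0.983, 1.339, 0.984]
wrist_force: [-1.0, -0.6, -1.1]
width: 0.0309
```

Run:
```python
from h import *
s=bot.read_state();print(s['tcp_pos'],s['width'])
a=bot.capture('scene')[:,:,::-1];b=bot.capture('side')[:,:,::-1]
cv2.imwrite('pics/both3.png',np.hstack([cv2.resize(a[60:260,180:380],None,fx=2,fy=2),cv2.resize(b[100:300,150:350],None,fx=2,fy=2)]))
```

```text
[0.57424766 0.19120447 0.272464  ] 0.03087175628554781
```

View pics/both3.png

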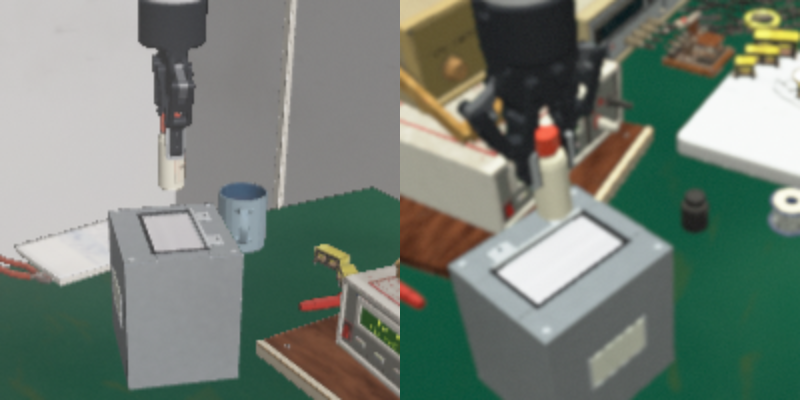

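The bottle is plumb over the mouth: its foot is at scene (172,188), above the mouth centre at (174,231). I push down to about 50 mm below the mouth.

Call:
{"method": "drive_tool", "body": {
  "commands": [
    [1, 15, 0, 0, 0],
    [1, 32, 0, 0, 0],
    [1, 45, 0, 0, 0],
    [1, 55, 0, 0, 0],
    [1, 65, 0, 0, 0],
    [1, 75, 0, 0, 0],
    [1, 85, 0, 0, 0],
    [1, 95, 0, 0, 0],
    [1, 104, 0, 0, 0],
    [1, 108, 0, 0, 0]
  ]
}}

```text
clock: 5.43
tcp_pos: [0.5732, 0.1894, 0.1635]
tcp_rot: [-0.982, 1.339, 0.983]
wrist_force: [-1.1, 0.4, -0.9]
width: 0.0301
```

Call:
{"method": "drive_tool", "body": {
  "commands": [
    [1, 0, 0, 0, 0],
    [1, 0, 0, 0, 0],
    [1, 0, 0, 0, 0]
  ]
}}

```text
clock: 5.68
tcp_pos: [0.5738, 0.1896, 0.1658]
tcp_rot: [-0.983, 1.337, 0.982]
wrist_force: [-1.2, -0.5, -1.0]
width: 0.0306
```

Run:
```python
from h import *
s=bot.read_state();print(s['clock'],s['tcp_pos'],s['width'],s['wrist_force'])
a=bot.capture('scene')[:,:,::-1];b=bot.capture('side')[:,:,::-1]
cv2.imwrite('pics/both4.png',np.hstack([cv2.resize(a[100:220,200:320],None,fx=3.3,fy=3.3),cv2.resize(b[160:280,170:290],None,fx=3.3,fy=3.3)]))
```

```text
5.6833 [0.57380422 0.18957708 0.16579449] 0.030593817637678065 [-1.16062933 -0.50665133 -1.02982947]
```

View pics/both4.png

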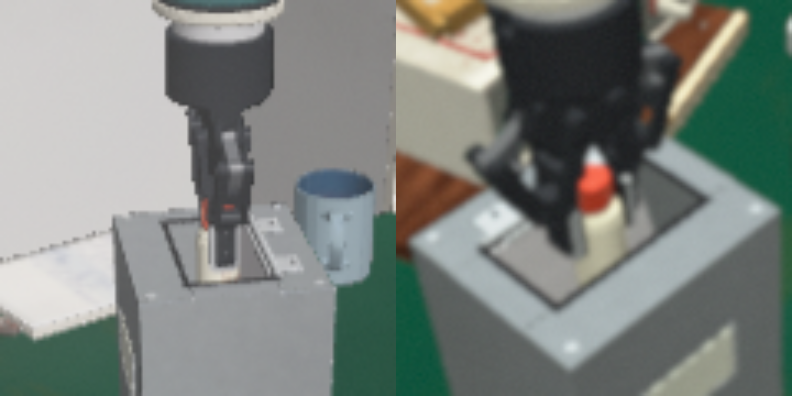

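The bottle is upright in the mouth with the flap swung open. I open the fingers part way, wait for the drop, then retract.

Call:
{"method": "drive_tool", "body": {
  "commands": [
    [0.45, 0, 0, 0, 0],
    [0.45, 0, 0, 0, 0],
    [0.45, 0, 0, 0, 0],
    [0.45, 0, 0, 0, 0],
    [0.45, 0, 0, 0, 0],
    [0.45, 0, 0, 0, 0]
  ]
}}

```text
clock: 6.28
tcp_pos: [0.5738, 0.1895, 0.1655]
tcp_rot: [-0.983, 1.337, 0.982]
wrist_force: [0.5, 0.2, 0.8]
width: 0.0471
```

Run:
```python
from h import *
s=bot.read_state();print(s['clock'],s['tcp_pos'],s['width'],s['wrist_force'])
a=bot.capture('scene')[:,:,::-1];b=bot.capture('side')[:,:,::-1]
cv2.imwrite('pics/both5.png',np.hstack([cv2.resize(a[100:220,200:320],None,fx=3.3,fy=3.3),cv2.resize(b[160:280,170:290],None,fx=3.3,fy=3.3)]))
```

```text
6.2833 [0.5737575  0.18953186 0.16550392] 0.04707008598459197 [0.46542257 0.2239274  0.83323868]
```

View pics/both5.png

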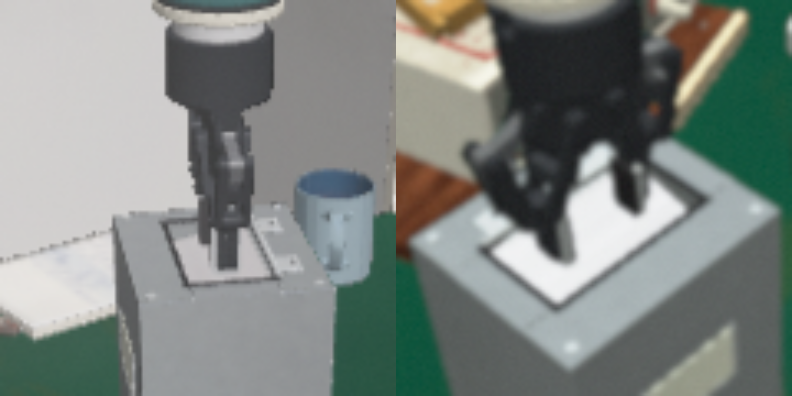

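The bottle has dropped in and the flap is nearly shut, resting on the fingertips. I retract straight up.

Call:
{"method": "drive_tool", "body": {
  "commands": [
    [0.45, -10, 0, 0, 0],
    [0.45, -30, 0, 0, 0],
    [0.45, -55, 0, 0, 0],
    [0.45, -80, 0, 0, 0],
    [0.45, -105, 0, 0, 0],
    [0.45, -125, 0, 0, 0],
    [0.45, -130, 0, 0, 0],
    [0.45, -130, 0, 0, 0],
    [0.45, -130, 0, 0, 0],
    [0.45, -130, 0, 0, 0]
  ]
}}

```text
clock: 7.22
tcp_pos: [0.5733, 0.1894, 0.2938]
tcp_rot: [-0.982, 1.34, 0.983]
wrist_force: [-0.5, 0.4, 1.0]
width: 0.047
```

Run:
```python
from h import *
s=bot.read_state();print(s['clock'],s['tcp_pos'],s['wrist_force'])
a=bot.capture('scene')[:,:,::-1];b=bot.capture('side')[:,:,::-1]
cv2.imwrite('pics/both6.png',np.hstack([cv2.resize(a[100:340,180:380],None,fx=2,fy=2),cv2.resize(b[100:340,150:350],None,fx=2,fy=2)]))
```

```text
7.2167 [0.57332542 0.18940277 0.29377338] [-0.45683479  0.35556043  0.9577482 ]
```

View pics/both6.png

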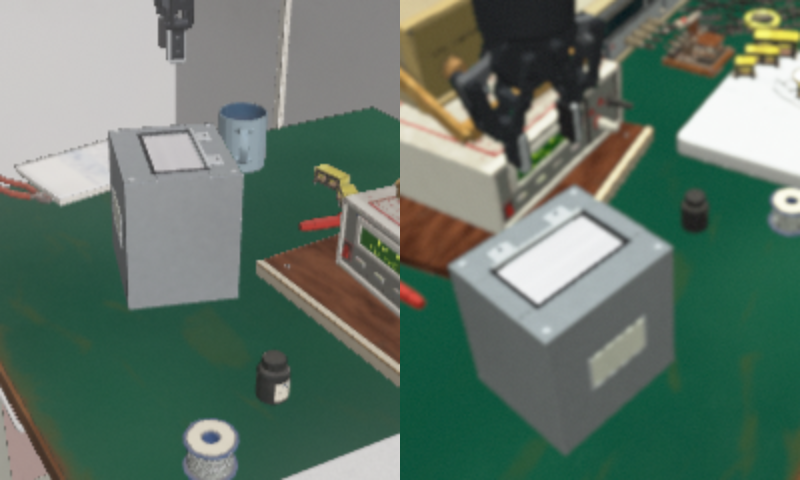

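The flap is shut, the gripper is empty and clear, and the jar and reel stand where they were.

```bash
python3 -c "
from plant import bot
print(bot.sign_off())"
```

```text
the job is handed in; nothing more can be done
None
```

The glue bottle is in the waste box, and I handed the job in at about 7.3 s of the 48 s allowed. I gripped it upright and carried it over the mouth. I then pushed it foot first through the flap to about 50 mm below the mouth, released it with the fingers part way open, and drew straight up.

**Final check:** both camera views show the flap shut and the gripper empty and clear above the box. The jar and reel look unmoved. The last wrist force reading was about 1 N.

**Not confirmed:**
- The bottle's rest inside the box can't be seen. I inferred it from the empty gripper and the shut flap.
- I judged the flap angle by eye from the pictures and did not measure it.

**Small disagreements:**
- The cameras differed by up to about 6 mm on the bottle's y position.
- The gripper read about 30.5 mm on the 32 mm body.
- The held bottle was tilted by about 2–3°.

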